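# Sort cut board strips into the rows of their length

## Task

Two freshly cut strips of white board, one short and one long, lie loose on the bench. Put each into the row of the wooden rack whose screwed-down pattern strip has the same length: lay it flat on the floor of the row's open part, lengthways along the row and about in the middle between the fences, and let go of it. The middle-length row already has its strip.

Things in the scene. Friction and masses are not known exactly. Their poses are not given: they have to be found in the camera images.
- short_strip_centre (a point): The loose short strip of white building board, 60 mm long (its own x axis), 32 mm wide (y), 30 mm thick (z), about 46 g, lying flat on the bench (z = 0) turned up to 35 degrees either way from the world x axis. This point is its centre, 15 mm above its underside. It can be gripped across its 32 mm width from above.
- long_strip_centre (a point): The loose long strip of white building board, 120 mm long (its own x axis), 32 mm wide (y), 30 mm thick (z), about 92 g, lying flat on the bench (z = 0) turned up to 35 degrees either way from the world x axis. This point is its centre, 15 mm above its underside. It can be gripped across its 32 mm width from above.
- short_pattern_centre (a point): The short pattern, 60 x 32 x 30 mm, of the same white board, screwed down in the rack (two dark screw heads on top); it marks the row for short strips. This point: its centre, 15 mm above the row's floor. x along the row, y across it, z up. The row's open part lies on its -x side, nearer the robot: middle 155 mm from this point, end stop 247 mm. Which row is which changes.
- long_pattern_centre (a point): The long pattern, 120 x 32 x 30 mm, of the same white board, screwed down in the rack (two dark screw heads on top); it marks the row for long strips. This point: its centre, 15 mm above the row's floor. x along the row, y across it, z up. The row's open part lies on its -x side, nearer the robot: middle 155 mm from this point, end stop 247 mm. Which row is which changes.
- rack: Flat wooden board, 340 (x) x 258 (y) mm, 10 mm thick: the floor of three rows along x, 78 mm wide between fences 4 mm high and 6 mm wide, centre lines 84 mm apart, 4 mm high stops at the ends. Origin: centre of its underside, on the bench. Patterns are at the +x end. The third row has a 90 mm pattern and already holds a loose 90 mm strip.
There are look-alikes about, which are no part of the job. What is shaped like the part that bears short_strip_centre but blue or turquoise is not meant.

How it is judged:
By the outcome, as a careful person would: the job done as asked, in the order asked, and still so for the second after the job is handed in, with the robot touching nothing.
It also fails if it takes over 59 s, if anything falls off the work surface, if the arm or the gripper's body presses on something with over 40 N, if the wrist force passes 120 N, or if a joint passes its speed limit or range.

## Robot

A 7-joint arm with a two-finger parallel gripper is mounted at the origin on the work surface. World frame = base frame: x ahead of the robot, y to its left, z up, the work surface at z = 0. Lengths are in m, angles in rad, forces in N, time in s.
With the tool pointing down it reaches from about 0.425 to 0.95 m from the base axis. Payload 4.7 kg.
Tool frame: the origin (TCP) lies between the finger pads; the fingertips stand 19 mm ahead of it and the grasp point (between the pads) is the TCP; z points along the fingers, y is the line along which they close (so a half turn about z gives the same grasp; the last joint's range is limited). The gripper opens to 87 mm and grips with 3 to 60 N. Pads are 19 mm wide; open, the fingers measure 117 mm over their backs; the gripper's body (75 mm by 190 mm) begins 51 mm behind the grasp point.
Start: joints at [-1.215, 0.469, -0.049, 1.532, 0.024, 1.141, -0.082], TCP at [0.253, 0.626, 0.242] pointing down, gripper open.
Joint ranges: [-2.59, 2.59], [-0.33, 1.99], [-1.39, 1.29], [0.1, 2.45], [-1.04, 4.18], [0.21, 1.99], [-2.66, 2.66]. Speed limits (rad/s): [2.57, 2.57, 3.14, 3.14, 3.14, 3.14, 3.14].

## Interface

Orientations are given as a 3x3 rotation matrix whose columns are the frame's x, y, z axes.
In Python, from station import readout, cams, job_done gives the robot as it stands.
- The arm moves only by the tool arm_command, never from a script. Its argument "commands" is a list of rows, each an object with "jaw": the opening, from 0 (shut) to 1 (fully open); "dp": the shift along the tool's x, y, z in units of 25 mm (1.0 is 25 mm), a list of three; "turn": the turn about the tool's z in units of 10 degrees (1.0 is 10 degrees). A call has 1 to 10 rows; each row is the pose to reach, as a shift and turn from the pose commanded when the call began, along the tool's axes at that moment; what a row does not reach only later rows make up. A row lasts 1/8 s, in which the tool goes at most 62.5 mm and 10.7 degrees, less where a joint would pass 70% of its speed; a pose out of reach is approached as far as the arm can. A call with a gripper value outside its range is refused whole. The fingers move at their own pace and stop on an object; the grip force is fixed at half the most. Time passes only in rows, so rows that repeat a pose let the fingers close. It gives the time, the measured TCP pose, the force, the opening and the grip force at its end, in the units of the state.
- readout.observe(): the state, without advancing time (a new reading comes with each control period).
- cams.camera(name): name is "side" or "top" or "wrist"; returns the picture (480x640x3 uint8, red, green, blue); there is no depth.
- cams.camera_info(name): a dict with "fx", "fy", "cx", "cy" (pixels), "dist" ([k1, k2, p1, p2, k3] as OpenCV has them; the pictures are not rectified), "extrinsics" (4x4, takes a point from world to camera coordinates). Camera axes: x right, y up, looking along -z (the intrinsics and any distortion apply to the point x, -y, -z); pixel columns grow to the right and rows downward; lengths in m; the calibration is good to about 2 mm. A picture is of the moment at which its call begins: read the wrist's pose just before it. camera_info takes no time and is no camera call; for the wrist camera it gives the pose at the moment of the call.
- job_done(): hands the job in; it is judged then, once.
Trained networks look in the newest picture that a camera, given by its name, has taken for a name from the list of things; names that differ only in an ending like _2 or _b are one class to them, and where a whole thing is asked for, a point or a joint stands for the part that bears it (a point fixed in the world has none). Each returns a list of dicts, best first, with "p" (0 to 1); they miss things now and then, are a little off and sometimes report something else, mostly with a low value. They report only what shows in the picture. A call takes as long as a camera call. They do not tell look-alikes from the thing itself.
- cams.spot_in(name, camera): "position" ([x, y, z] in m, in the coordinates of the camera as it stood for that picture, good to about 4 mm: the middle of the surface that is visible of it).
- cams.outline_of(name, camera): "pixels" (480x640 bool, what is visible of it).
- cams.mark_of(name, camera): "position" ([x, y, z] in m, in the coordinates of the camera as it stood for that picture, good to about 4 mm: a listed point, or the origin of a listed thing).
The state is a dict: "t": time; "joint_pos": joint angles; "joint_vel": joint speeds; "effort": joint torques, N m; "tool_pos": TCP position; "ee_rot": TCP orientation; "force": force on the tool from outside, world axes, zero at the start; "ft_torque": the same for the moment, N m; "finger_gap": finger opening in m; "gripper_force": force on a finger pad.
Only numpy, scipy, OpenCV 4.12 (cv2) and the standard library are available. Lean on these libraries where they do the work, as an engineer would, in place of code of your own. Each camera call takes 0.05 s, during which the arm holds its last target. There are 200 camera calls.

## Working session

There is one attempt and no reset: what is moved stays moved. The work goes in short steps, Python scripts to look and compute and a tool call to move; the robot and the scene stay as the last step left them, time stands still between calls to the robot, and variables do not carry over. Pictures are saved under pics/ and viewed, at most 10 in all, crops included, and the job is handed in when it is done.

Besides the shell and the picture viewer there is one more tool, called after "Emit:" as name(argument=value, ...) on one line, values as JSON. arm_command: Moves the arm, as the interface text tells. Its arguments: {"type":"object","properties":{"commands":{"type":"array"}},"required":["commands"]}

```bash
mkdir -p pics; cat > h.py <<'E'
import numpy as np, cv2
from station import readout, cams, job_done
def toworld(p,info):
    E=np.array(info["extrinsics"]); return (np.linalg.inv(E)@np.append(p,1))[:3]
def pix2plane(uv,info,z):
    K=np.array([[info["fx"],0,info["cx"]],[0,info["fy"],info["cy"]],[0,0,1.]])
    q=cv2.undistortPoints(np.array(uv,float).reshape(-1,1,2),K,np.array(info["dist"],float)).reshape(-1,2)
    Ei=np.linalg.inv(np.array(info["extrinsics"])); o=Ei[:3,3]
    d=np.c_[q[:,0],-q[:,1],-np.ones(len(q))]@Ei[:3,:3].T
    return o+d*((z-o[2])/d[:,2])[:,None]
def save(im,n): cv2.imwrite(f"pics/{n}.png",im[:,:,::-1])
def rect(mask,info,z):
    c=max(cv2.findContours(mask.astype(np.uint8),cv2.RETR_EXTERNAL,cv2.CHAIN_APPROX_NONE)[0],key=cv2.contourArea)
    w=pix2plane(c.reshape(-1,2),info,z)[:,:2]*1000
    (cx,cy),(a,b),t=cv2.minAreaRect(w.astype(np.float32))
    if a<b: a,b,t=b,a,t+90
    t=(t+90)%180-90
    return [round(float(v),1) for v in(cx,cy,a,b,t)], c.reshape(-1,2).mean(0).round().tolist()
E
cat > a.py <<'E'
from h import *
np.set_printoptions(precision=4,suppress=True)
s=readout.observe(); print(s["t"],s["tool_pos"],np.array(s["ee_rot"]))
im=cams.camera("top"); save(im,"top0"); info=cams.camera_info("top"); print(info)
for n in ["short_strip_centre","long_strip_centre","short_pattern_centre","long_pattern_centre","rack"]:
    for m in cams.mark_of(n,"top")[:4]: print(n,"mark",round(m["p"],2),toworld(m["position"],info))
    if n!="rack":
        for m in cams.outline_of(n,"top")[:4]:
            print("  outl",round(m["p"],2),rect(m["pixels"],info,.03 if "strip" in n else .04), im[m["pixels"]].mean(0).round())
E
python3 a.py
```

```text
0.0 [0.2532 0.6251 0.2405] [[-0.9269  0.3754 -0.0007]
 [ 0.3754  0.9269 -0.0018]
 [-0.0001 -0.002  -1.    ]]
{'fx': 525.8695501367376, 'fy': 525.8695501367376, 'cx': 320.1690583093812, 'cy': 237.47118067828808, 'dist': array([-0.1577,  0.    ,  0.    ,  0.    ,  0.    ]), 'extrinsics': array([[ 0.0107, -0.9999, -0.0102, -0.0346],
       [ 0.9977,  0.01  ,  0.0674, -0.5808],
       [-0.0673, -0.0109,  0.9977, -1.0956],
       [ 0.    ,  0.    ,  0.    ,  1.    ]])}
short_strip_centre mark 0.74 [ 0.5417 -0.3239  0.0158]
short_strip_centre mark 0.71 [ 0.4474 -0.3859  0.0136]
short_strip_centre mark 0.7 [ 0.5563 -0.4228  0.0159]
  outl 0.92 ([538.3, -319.0, 59.9, 38.4, 22.1], [457.0, 259.0]) [116. 113. 107.]
  outl 0.71 ([554.3, -420.6, 68.2, 34.5, -70.0], [504.0, 252.0]) [29. 83. 81.]
  outl 0.71 ([448.7, -381.5, 59.7, 38.6, -33.0], [486.0, 301.0]) [21. 44. 95.]
long_strip_centre mark 0.98 [ 0.466  -0.1065  0.0155]
  outl 0.87 ([464.2, -106.0, 118.8, 33.2, 33.2], [356.0, 293.0]) [131. 128. 121.]
short_pattern_centre mark 0.95 [0.6642 0.1392 0.0209]
short_pattern_centre mark 0.31 [0.6674 0.2195 0.0252]
  outl 0.89 ([664.7, 133.5, 62.1, 36.2, 1.3], [243.0, 196.0]) [110. 107. 102.]
long_pattern_centre mark 0.92 [0.6647 0.2225 0.0269]
long_pattern_centre mark 0.74 [ 0.4673 -0.1063  0.0154]
  outl 0.71 ([665.8, 215.8, 120.6, 39.0, 1.9], [205.0, 196.0]) [113. 110. 104.]
rack mark 0.87 [0.5865 0.2194 0.0007]
```

View pics/top0.png

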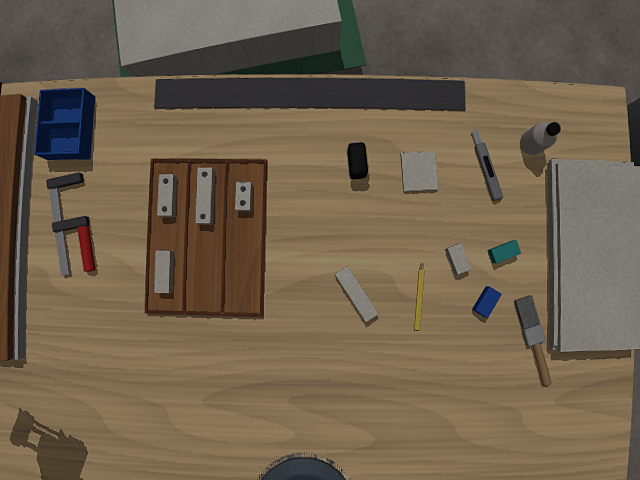

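The rack is at pixels (150-267, 158-316). It has the short pattern at (243,196), the long pattern at (204,196), and the filled 90 mm row on the left. The loose long strip is at (356,294). There are three short candidates: white (457,259), blue (486,301) and turquoise (504,252). Only the white one fits the description. I'll confirm it in a crop and refine the poses with a box fit.

```bash
cat >> h.py <<'E'
from scipy.optimize import minimize
def proj(P,info):
    E=np.array(info["extrinsics"]); K=np.array([[info["fx"],0,info["cx"]],[0,info["fy"],info["cy"]],[0,0,1.]])
    c=P@E[:3,:3].T+E[:3,3]; c=c*[1,-1,-1]
    return cv2.projectPoints(c,np.zeros(3),np.zeros(3),K,np.array(info["dist"],float))[0].reshape(-1,2)
def boxfit(mask,info,L,z0,x0,S=4):
    m=cv2.resize(mask.astype(np.uint8),None,fx=S,fy=S,interpolation=cv2.INTER_NEAREST)
    b=np.array([[i,j,k] for i in(-L/2,L/2) for j in(-.016,.016) for k in(0,.03)])
    def f(v):
        t=v[2]/100*np.pi/18*10
        R=np.array([[np.cos(t),-np.sin(t),0],[np.sin(t),np.cos(t),0],[0,0,1]])
        p=proj(b@R.T+[v[0]/1000,v[1]/1000,z0],info)
        h=cv2.convexHull((((p+.5)*S-.5)*16).round().astype(np.int32))
        r=cv2.fillConvexPoly(np.zeros_like(m),h,1,shift=4)
        return 1-(r&m).sum()/max(1,(r|m).sum())
    x=[x0[0],x0[1],x0[2]]
    best=minimize(f,x,method="Nelder-Mead",options=dict(initial_simplex=np.array([x,[x[0]+6,x[1],x[2]],[x[0],x[1]+6,x[2]],[x[0],x[1],x[2]+6]])))
    return best.x.round(1),round(1-best.fun,3)
E
sed -i 's#t=v\[2\]/100\*np.pi/18\*10#t=np.deg2rad(v[2])#' h.py
cat > b.py <<'E'
from h import *
im=cams.camera("top"); info=cams.camera_info("top")
save(cv2.resize(im[230:330,330:530],None,fx=4,fy=4,interpolation=cv2.INTER_CUBIC),"crop1")
for n,L,z in [("short_strip_centre",.06,0),("long_strip_centre",.12,0),("short_pattern_centre",.06,.01),("long_pattern_centre",.12,.01)]:
    for m in cams.outline_of(n,"top")[:1]:
        r,_=rect(m["pixels"],info,z+.03); print(n,m["p"],r,boxfit(m["pixels"],info,L,z,[r[0],r[1],r[4]]))
E
python3 b.py
```

```text
short_strip_centre 0.89 [538.1, -319.5, 61.5, 39.9, 20.4] (array([ 538.9, -323.4,   22.1]), np.float64(0.94))
long_strip_centre 0.78 [463.5, -106.7, 117.7, 33.8, 32.7] (array([ 463.7, -106.7,   32.9]), np.float64(0.897))
short_pattern_centre 0.87 [664.8, 134.0, 62.1, 35.6, -1.4] (array([666.5, 136. ,  -1.5]), np.float64(0.925))
long_pattern_centre 0.66 [665.7, 217.1, 123.9, 40.5, -0.2] (array([ 6.675e+02,  2.190e+02, -1.000e-01]), np.float64(0.928))
```

View pics/crop1.png

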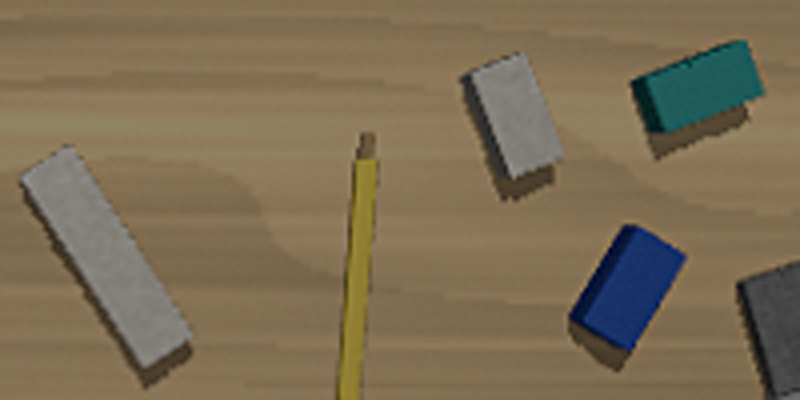

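The crop shows the white short strip at crop (512,115), clearly apart from the turquoise one (698,88) and the blue one (628,287). The fits match the given sizes, so I'm moving by way of a point ahead of the robot.

```bash
cat > go.py <<'E'
import sys
from h import *
s=readout.observe(); R=np.array(s["ee_rot"]); p=np.array(s["tool_pos"]); v=list(map(float,sys.argv[1:]))
d=R.T@(np.array(v[:3])/1000-p)/.025
y=np.degrees(np.arctan2(R[1,1],R[0,1]))
print("t",round(s["t"],2),"pos",(p*1000).round(1),"yaw_y",round(y,1),"gap",round(s["finger_gap"],4),"F",np.round(s["force"],1),"q",np.round(s["joint_pos"],2))
print("dp",d.round(2),"turn",round(-((v[3]-y+180)%360-180)/10,2))
E
```

Emit:
arm_command(commands=[{"jaw":0.65,"dp":[-2,-1.4,0],"turn":0.8},{"jaw":0.65,"dp":[-4,-2.8,0],"turn":1.6},{"jaw":0.65,"dp":[-6,-4.2,0],"turn":2.4},{"jaw":0.65,"dp":[-8,-5.6,0],"turn":3.2},{"jaw":0.65,"dp":[-10,-7,0],"turn":4.0},{"jaw":0.65,"dp":[-12,-8.4,0],"turn":4.8},{"jaw":0.65,"dp":[-14,-9.8,0],"turn":5.6},{"jaw":0.65,"dp":[-16,-11.2,0],"turn":6.4},{"jaw":0.65,"dp":[-18,-12.6,0],"turn":7.2},{"jaw":0.65,"dp":[-18.5,-13,0],"turn":8}])

```text
t: 2.0
tool_pos: [0.5622, 0.1456, 0.2421]
ee_rot: [[0.221, 0.975, 0.002], [0.975, -0.221, -0.002], [-0.001, 0.002, -1.0]]
force: [-0.7, 0.8, 0.3]
finger_gap: 0.0566
gripper_force: 0.0
```

```bash
python3 go.py 539 -323 130 -68
```

```text
t 2.0 pos [562.2 145.6 242.1] yaw_y -12.7 gap 0.0566 F [-0.7  0.8  0.3] q [-0.66  0.33  0.42  1.78 -0.15  1.06 -0.41]
dp [-18.48   3.22   4.51] turn 5.53
```

Emit:
arm_command(commands=[{"jaw":0.65,"dp":[-2.2,0.4,0.4],"turn":0.6},{"jaw":0.65,"dp":[-4.4,0.8,0.8],"turn":1.2},{"jaw":0.65,"dp":[-6.6,1.2,1.3],"turn":1.9},{"jaw":0.65,"dp":[-8.8,1.5,1.8],"turn":2.6},{"jaw":0.65,"dp":[-11,1.9,2.3],"turn":3.3},{"jaw":0.65,"dp":[-13.2,2.3,2.8],"turn":4},{"jaw":0.65,"dp":[-15.4,2.7,3.5],"turn":4.7},{"jaw":0.65,"dp":[-17.4,3.0,4.2],"turn":5.3},{"jaw":0.65,"dp":[-18.5,3.2,4.5],"turn":5.5},{"jaw":0.65,"dp":[-18.5,3.2,4.5],"turn":5.5}])

```text
t: 3.25
tool_pos: [0.5405, -0.3208, 0.1285]
ee_rot: [[0.922, 0.386, -0.001], [0.386, -0.922, -0.001], [-0.002, 0.001, -1.0]]
force: [-0.6, 0.2, 0.0]
finger_gap: 0.0564
gripper_force: 0.0
```

```bash
cat > w.py <<'E'
from h import *
import sys
n,L=sys.argv[1],float(sys.argv[2]); z0=float(sys.argv[3])
info=cams.camera_info("wrist"); im=cams.camera("wrist"); save(im,sys.argv[4])
for m in cams.outline_of(n,"wrist")[:2]:
    r,c=rect(m["pixels"],info,z0+.03); print(round(m["p"],2),c,r,im[m["pixels"]].mean(0).round(),boxfit(m["pixels"],info,L,z0,[r[0],r[1],r[4]],2))
E
python3 go.py 539 -323 26 -68; python3 w.py short_strip_centre .06 0 w1
```

```text
t 3.25 pos [ 540.5 -320.8  128.5] yaw_y -67.3 gap 0.0564 F [-0.6  0.2  0. ] q [ 0.    0.58  0.66  1.79 -0.44  0.92 -0.32]
dp [-0.08  0.06  4.1 ] turn 0.07
0.92 [323.0, 246.0] [541.1, -323.8, 64.4, 32.4, 21.7] [218. 216. 199.] (array([ 538. , -325. ,   20.7]), np.float64(0.946))
0.83 [349.0, 370.0] [451.7, -385.5, 65.3, 32.1, -65.5] [ 16.  48. 105.] (array([ 444.9, -388.2,  -81.3]), np.float64(0.591))
```

View pics/w1.png

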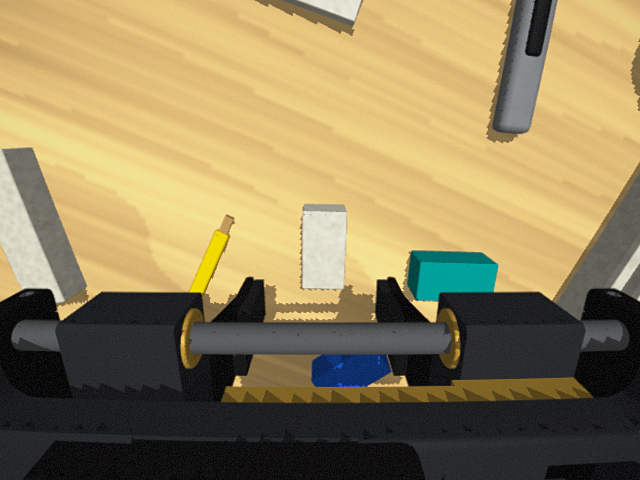

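The wrist view shows the white short strip centred between the fingers at (323,246). The turquoise block at (452,275) is clear on the right. I'm going down to grip.

Emit:
arm_command(commands=[{"jaw":0.62,"dp":[-0.1,0.1,1.2],"turn":0},{"jaw":0.62,"dp":[-0.1,0.1,2.4],"turn":0},{"jaw":0.62,"dp":[-0.1,0.1,3.4],"turn":0},{"jaw":0.62,"dp":[-0.1,0.1,4.1],"turn":0},{"jaw":0.62,"dp":[-0.1,0.1,4.1],"turn":0},{"jaw":0.2,"dp":[-0.1,0.1,4.1],"turn":0},{"jaw":0.2,"dp":[-0.1,0.1,4.1],"turn":0},{"jaw":0.2,"dp":[-0.1,0.1,4.1],"turn":0},{"jaw":0.2,"dp":[-0.1,0.1,4.1],"turn":0}])

```text
t: 4.47
tool_pos: [0.5409, -0.3218, 0.0273]
ee_rot: [[0.921, 0.39, 0.001], [0.39, -0.921, -0.0], [0.001, 0.001, -1.0]]
force: [0.1, 0.1, 3.2]
finger_gap: 0.0316
gripper_force: 30.0
```

```bash
python3 go.py 511 138 130 -90
```

```text
t 4.47 pos [ 540.9 -321.8   27.3] yaw_y -67.1 gap 0.0316 F [0.1 0.1 3.2] q [ 0.07  0.71  0.57  1.84 -0.54  0.75 -0.24]
dp [  6.07 -17.4   -4.12] turn 2.29
```

Emit:
arm_command(commands=[{"jaw":0.2,"dp":[0,0,-1.5],"turn":0},{"jaw":0.2,"dp":[0.4,-1,-3.5],"turn":0.2},{"jaw":0.2,"dp":[1.1,-3,-4.1],"turn":0.5},{"jaw":0.2,"dp":[1.8,-5.2,-4.1],"turn":0.8},{"jaw":0.2,"dp":[2.6,-7.4,-4.1],"turn":1.1},{"jaw":0.2,"dp":[3.4,-9.6,-4.1],"turn":1.4},{"jaw":0.2,"dp":[4.1,-11.8,-4.1],"turn":1.7},{"jaw":0.2,"dp":[4.9,-14,-4.1],"turn":2.0},{"jaw":0.2,"dp":[5.6,-16,-4.1],"turn":2.3},{"jaw":0.2,"dp":[6.1,-17.4,-4.1],"turn":2.3}])

```text
t: 5.72
tool_pos: [0.5105, 0.1416, 0.1289]
ee_rot: [[1.0, 0.002, -0.001], [0.002, -1.0, 0.001], [-0.001, -0.001, -1.0]]
force: [1.4, -0.8, -0.8]
finger_gap: 0.0318
gripper_force: 30.0
```

```bash
python3 go.py 511 138 37 -90; python3 - <<'E'
from h import *
info=cams.camera_info("wrist"); im=cams.camera("wrist"); save(im,"w2")
for n in("short_pattern_centre","long_pattern_centre"):
    for m in cams.mark_of(n,"wrist")[:2]: print(n,round(m["p"],2),toworld(m["position"],info).round(4))
E
```

```text
t 5.72 pos [510.5 141.6 128.9] yaw_y -89.9 gap 0.0318 F [ 1.4 -0.8 -0.8] q [-0.97  0.47  0.81  2.02 -0.46  0.84 -1.47]
dp [0.02 0.14 3.67] turn 0.01
short_pattern_centre 0.94 [0.6677 0.1368 0.0258]
short_pattern_centre 0.22 [0.6685 0.2197 0.0277]
long_pattern_centre 0.65 [0.666  0.2162 0.0279]
```

View pics/w2.png

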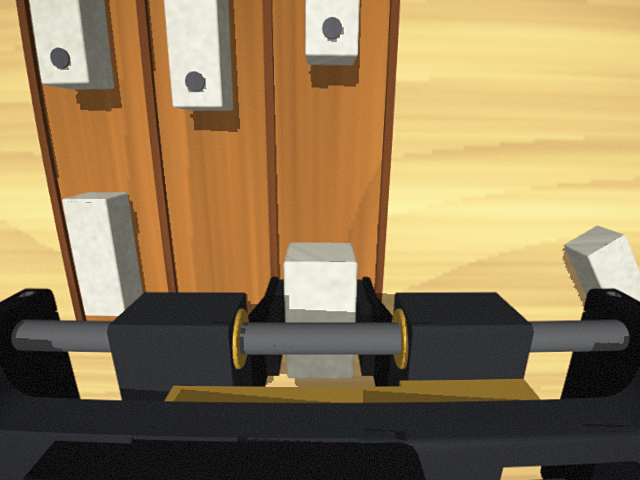

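The view shows the strip held at (320,310) over the short row, whose pattern is at (332,30). Row centre is about y = 138 mm. Lowering and releasing.

Emit:
arm_command(commands=[{"jaw":0.2,"dp":[0,0.13,1.5],"turn":0},{"jaw":0.2,"dp":[0,0.13,2.6],"turn":0},{"jaw":0.2,"dp":[0,0.13,3.3],"turn":0},{"jaw":0.2,"dp":[0,0.13,3.65],"turn":0},{"jaw":0.2,"dp":[0,0.13,3.65],"turn":0},{"jaw":0.2,"dp":[0,0.13,3.65],"turn":0}])

```text
t: 6.62
tool_pos: [0.5118, 0.1353, 0.0383]
ee_rot: [[1.0, -0.001, 0.001], [-0.001, -1.0, 0.0], [0.001, -0.0, -1.0]]
force: [-0.1, 0.1, 0.6]
finger_gap: 0.0317
gripper_force: 30.0
```

```bash
python3 go.py 511 138 37.3 -90
```

```text
t 6.62 pos [511.8 135.3  38.3] yaw_y -90.1 gap 0.0317 F [-0.1  0.1  0.6] q [-0.85  0.6   0.68  2.08 -0.61  0.67 -1.33]
dp [-0.03 -0.11  0.04] turn -0.01
```

Emit:
arm_command(commands=[{"jaw":0.2,"dp":[0,-0.1,0.04],"turn":0},{"jaw":0.2,"dp":[0,-0.1,0.04],"turn":0},{"jaw":0.6,"dp":[0,-0.1,0.04],"turn":0},{"jaw":0.6,"dp":[0,-0.1,0.04],"turn":0},{"jaw":0.6,"dp":[0,-0.1,0.04],"turn":0},{"jaw":0.6,"dp":[0,-0.1,-0.6],"turn":0},{"jaw":0.6,"dp":[0,-0.1,-1.8],"turn":0},{"jaw":0.6,"dp":[0,-0.1,-3.6],"turn":0},{"jaw":0.6,"dp":[0,-0.1,-3.8],"turn":0}])

```text
t: 7.75
tool_pos: [0.5134, 0.1379, 0.1364]
ee_rot: [[1.0, -0.001, 0.006], [-0.001, -1.0, 0.003], [0.006, -0.003, -1.0]]
force: [0.1, 0.2, 0.2]
finger_gap: 0.0519
gripper_force: 0.0
```

```bash
python3 go.py 464 -107 130 -57
```

```text
t 7.75 pos [513.4 137.9 136.4] yaw_y -90.1 gap 0.0519 F [0.1 0.2 0.2] q [-0.98  0.46  0.83  2.02 -0.45  0.85 -1.46]
dp [-1.96  9.8   0.21] turn -3.31
```

Emit:
arm_command(commands=[{"jaw":0.62,"dp":[-0.4,2,0.1],"turn":-0.6},{"jaw":0.62,"dp":[-0.8,4,0.2],"turn":-1.3},{"jaw":0.62,"dp":[-1.2,6,0.2],"turn":-2},{"jaw":0.62,"dp":[-1.6,8,0.2],"turn":-2.7},{"jaw":0.62,"dp":[-2,9.8,0.2],"turn":-3.3},{"jaw":0.62,"dp":[-2,9.8,0.2],"turn":-3.3},{"jaw":0.62,"dp":[-2,9.8,0.2],"turn":-3.3}])

```text
t: 8.62
tool_pos: [0.4609, -0.1066, 0.1277]
ee_rot: [[0.839, 0.544, -0.0], [0.544, -0.839, 0.001], [0.0, -0.001, -1.0]]
force: [0.5, -0.4, -0.2]
finger_gap: 0.0543
gripper_force: 0.0
```

```bash
python3 go.py 464 -107 26 -57; python3 w.py long_strip_centre .12 0 w3
python3 - <<'E'
from h import *
im=cams.camera("top"); info=cams.camera_info("top"); save(im,"top1")
for m in cams.outline_of("short_strip_centre","top")[:4]: print(round(m["p"],2),rect(m["pixels"],info,.04))
for m in cams.mark_of("long_strip_centre","top")[:2]: print("long",round(m["p"],2),toworld(m["position"],info).round(4))
E
```

```text
t 8.62 pos [ 460.9 -106.6  127.7] yaw_y -57.1 gap 0.0543 F [ 0.5 -0.4 -0.2] q [-0.44  0.34  0.71  2.15 -0.33  0.76 -0.51]
dp [0.1  0.08 4.07] turn -0.01
0.93 [321.0, 239.0] [463.5, -106.8, 121.2, 32.3, 33.5] [206. 204. 187.] (array([ 462.4, -107.3,   33.4]), np.float64(0.97))
0.93 ([508.1, 136.5, 58.4, 35.8, 1.0], [240.0, 271.0])
0.93 ([448.6, -378.8, 61.5, 38.7, -31.7], [486.0, 301.0])
0.75 ([554.0, -417.7, 66.1, 32.7, -72.0], [504.0, 252.0])
```

View pics/w3.png

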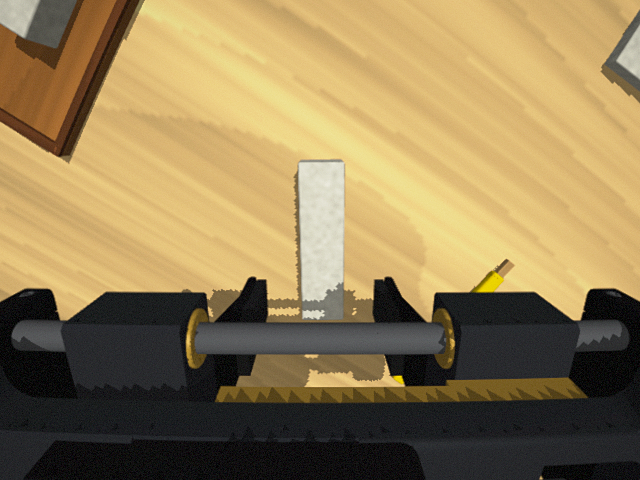

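View pics/top1.png

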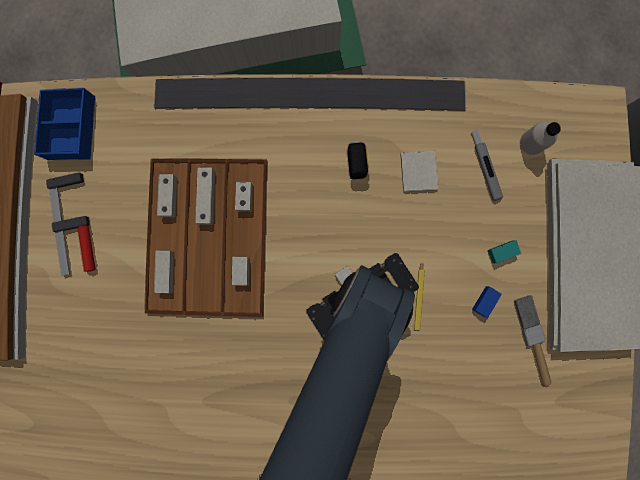

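The long strip is centred between the fingers in the wrist view at (321,239), and the pencil is off to the right at (490,277). In the top view the short strip lies centred in its row at (240,271). Gripping the long strip.

Emit:
arm_command(commands=[{"jaw":0.62,"dp":[0.1,0.05,1.2],"turn":0},{"jaw":0.62,"dp":[0.1,0.05,2.4],"turn":0},{"jaw":0.62,"dp":[0.1,0.05,3.4],"turn":0},{"jaw":0.62,"dp":[0.1,0.05,4.05],"turn":0},{"jaw":0.62,"dp":[0.1,0.05,4.05],"turn":0},{"jaw":0.2,"dp":[0.1,0.05,4.05],"turn":0},{"jaw":0.2,"dp":[0.1,0.05,4.05],"turn":0},{"jaw":0.2,"dp":[0.1,0.05,4.05],"turn":0},{"jaw":0.2,"dp":[0.1,0.05,4.05],"turn":0}])

```text
t: 10.0
tool_pos: [0.4642, -0.1067, 0.0271]
ee_rot: [[0.839, 0.544, 0.001], [0.544, -0.839, 0.0], [0.001, 0.0, -1.0]]
force: [-1.1, 1.3, 5.4]
finger_gap: 0.0321
gripper_force: 30.0
```

```bash
python3 go.py 512 221 130 -91
```

```text
t 10.0 pos [ 464.2 -106.7   27.1] yaw_y -57.0 gap 0.0321 F [-1.1  1.3  5.4] q [-0.3   0.53  0.55  2.2  -0.53  0.55 -0.34]
dp [ 8.74 -9.96 -4.11] turn 3.4
```

Emit:
arm_command(commands=[{"jaw":0.2,"dp":[0,0,-1.5],"turn":0},{"jaw":0.2,"dp":[0,0,-3.5],"turn":0.2},{"jaw":0.2,"dp":[1.3,-1.5,-4.1],"turn":0.6},{"jaw":0.2,"dp":[2.6,-3,-4.1],"turn":1.1},{"jaw":0.2,"dp":[3.9,-4.5,-4.1],"turn":1.6},{"jaw":0.2,"dp":[5.2,-6,-4.1],"turn":2.1},{"jaw":0.2,"dp":[6.5,-7.5,-4.1],"turn":2.6},{"jaw":0.2,"dp":[7.8,-9,-4.1],"turn":3.1},{"jaw":0.2,"dp":[8.7,-10,-4.1],"turn":3.4},{"jaw":0.2,"dp":[8.7,-10,-4.1],"turn":3.4}])

```text
t: 11.25
tool_pos: [0.5099, 0.2248, 0.1284]
ee_rot: [[1.0, -0.012, -0.0], [-0.012, -1.0, -0.0], [-0.0, 0.0, -1.0]]
force: [-0.3, -0.8, -0.6]
finger_gap: 0.0318
gripper_force: 30.0
```

```bash
python3 go.py 512 221 37.5 -91; python3 - <<'E'
from h import *
info=cams.camera_info("wrist"); im=cams.camera("wrist"); save(im,"w4")
for n in("short_pattern_centre","long_pattern_centre"):
    for m in cams.mark_of(n,"wrist")[:3]: print(n,round(m["p"],2),toworld(m["position"],info).round(4))
E
```

```text
t 11.25 pos [509.9 224.8 128.4] yaw_y -90.7 gap 0.0318 F [-0.3 -0.8 -0.6] q [-1.1   0.52  0.82  1.96 -0.49  0.87 -1.6 ]
dp [0.09 0.15 3.64] turn 0.03
short_pattern_centre 0.8 [0.6673 0.1323 0.0279]
long_pattern_centre 0.89 [0.666  0.2192 0.0256]
```

View pics/w4.png

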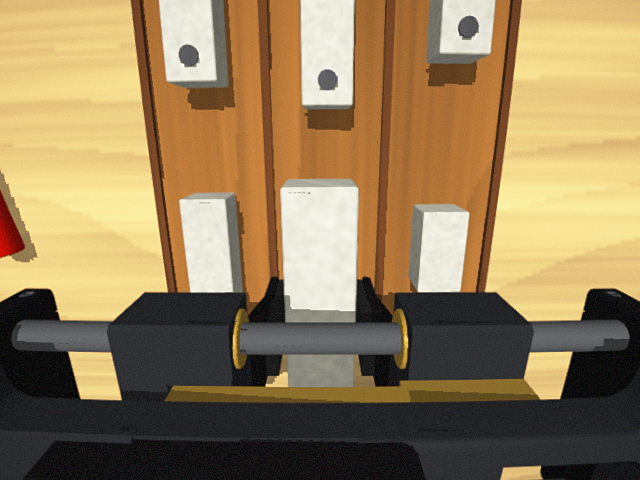

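The long strip at (320,245) is over the middle (long) row, in line with the pattern at (327,50). The short strip (440,250) and the 90 mm strip (210,245) are undisturbed. Lowering.

Emit:
arm_command(commands=[{"jaw":0.2,"dp":[0.05,0.12,1.5],"turn":0},{"jaw":0.2,"dp":[0.05,0.12,2.6],"turn":0},{"jaw":0.2,"dp":[0.05,0.12,3.3],"turn":0},{"jaw":0.2,"dp":[0.05,0.12,3.64],"turn":0},{"jaw":0.2,"dp":[0.05,0.12,3.64],"turn":0},{"jaw":0.2,"dp":[0.05,0.12,3.64],"turn":0}])

```text
t: 12.15
tool_pos: [0.512, 0.2184, 0.0388]
ee_rot: [[1.0, -0.018, 0.001], [-0.018, -1.0, 0.001], [0.001, -0.001, -1.0]]
force: [0.6, -0.6, -0.3]
finger_gap: 0.0317
gripper_force: 30.0
```

```bash
python3 go.py 512 221 37.3 -91
```

```text
t 12.15 pos [512.  218.4  38.8] yaw_y -91.1 gap 0.0317 F [ 0.6 -0.6 -0.3] q [-0.99  0.64  0.7   2.01 -0.63  0.71 -1.49]
dp [-0.   -0.1   0.06] turn -0.01
```

Emit:
arm_command(commands=[{"jaw":0.2,"dp":[0,-0.1,0.05],"turn":0},{"jaw":0.2,"dp":[0,-0.1,0.05],"turn":0},{"jaw":0.58,"dp":[0,-0.1,0.05],"turn":0},{"jaw":0.58,"dp":[0,-0.1,0.05],"turn":0},{"jaw":0.58,"dp":[0,-0.1,0.05],"turn":0},{"jaw":0.58,"dp":[0,-0.1,-0.6],"turn":0},{"jaw":0.58,"dp":[0,-0.1,-1.8],"turn":0},{"jaw":0.58,"dp":[0,-0.1,-3.6],"turn":0},{"jaw":0.58,"dp":[0,-0.1,-5.5],"turn":0},{"jaw":0.58,"dp":[0,-0.1,-7],"turn":0}])

```text
t: 13.4
tool_pos: [0.512, 0.2204, 0.216]
ee_rot: [[1.0, -0.019, 0.002], [-0.019, -1.0, 0.001], [0.002, -0.001, -1.0]]
force: [1.2, 0.7, 0.1]
finger_gap: 0.0508
gripper_force: 0.0
```

Emit:
arm_command(commands=[{"jaw":0.58,"dp":[0,2,0],"turn":0},{"jaw":0.58,"dp":[0,4,0],"turn":0},{"jaw":0.58,"dp":[0,6,0],"turn":0},{"jaw":0.58,"dp":[0,8,0],"turn":0},{"jaw":0.58,"dp":[0,10,0],"turn":0},{"jaw":0.58,"dp":[0,11,0],"turn":0},{"jaw":0.58,"dp":[0,11,0],"turn":0}])

```text
t: 14.28
tool_pos: [0.5062, -0.0567, 0.2141]
ee_rot: [[1.0, -0.024, 0.001], [-0.024, -1.0, 0.0], [0.001, -0.0, -1.0]]
force: [0.7, 0.5, -0.4]
finger_gap: 0.0503
gripper_force: 0.0
```

```bash
python3 - <<'E'
from h import *
im=cams.camera("top"); info=cams.camera_info("top")
save(cv2.resize(im[145:330,130:330],None,fx=3,fy=3,interpolation=cv2.INTER_CUBIC),"end")
for n,L in(("short_strip_centre",.06),("long_strip_centre",.12)):
    for m in cams.outline_of(n,"top")[:2]:
        r,c=rect(m["pixels"],info,.04); print(n,round(m["p"],2),c,r,boxfit(m["pixels"],info,L,.01,[r[0],r[1],r[4]]))
E
```

```text
short_strip_centre 0.8 [240.0, 271.0] [507.1, 136.5, 60.5, 35.8, 1.0] (array([507.8, 139.3,   1. ]), np.float64(0.953))
short_strip_centre 0.79 [487.0, 301.0] [448.9, -379.4, 62.6, 41.0, -31.7] (array([ 448. , -383.5,  -31.7]), np.float64(0.938))
long_strip_centre 0.59 [201.0, 269.0] [510.2, 219.2, 119.6, 40.6, 1.2] (array([510.4, 222.7,   0.6]), np.float64(0.945))
```

View pics/end.png

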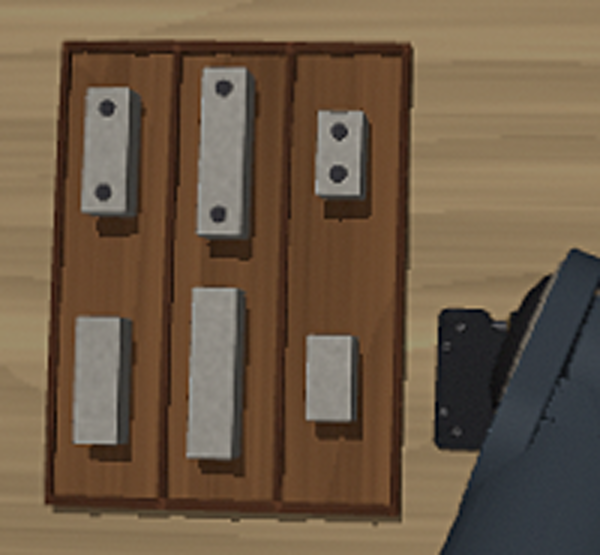

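Both strips lie flat in the right rows, long at crop (215,373) and short at (330,378). Each is roughly midway between its fences, and the arm is clear.

```bash
python3 -c "from station import job_done; print(job_done())"
```

```text
the job is handed in; nothing more can be done
None
```

The short and long strips each lie flat, lengthways and about midway between the fences in their matching rows, both released with the arm clear, and the job was handed in at about 14.5 s; no verdict came back.

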